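Roll the black wrap up to its rest

TASK

With your fingertips, push the black roll of grip wrap up its sloping gutter, over the low steel bar and into the rest against the orange stop at the top, so that it stays there and does not roll back when you let go. Roll it along gently, without flicking it or picking it up, and leave the blue roll in the other lane and everything else on the table where they are.

Things in the scene. Friction and masses are not known exactly. Their poses are not given: they have to be found in the camera images.
- gutter: Fixed sloping rack, white floor 210 x 126 mm, tilted 8 degrees. Origin: middle of the floor's upper surface, 30 mm above the table. x points uphill along the lanes (in plan away from the robot, turned up to 0.45 rad), y across, z square off the floor. Two lanes 57 mm wide, centred at y = +30.5 and -30.5 mm, with grey side walls and divider 4 mm thick, 15 mm high.
- lip (a point): Top of the grey lip that closes both lanes at the low end, mid-width: lip 8 mm high off the floor, 4 mm thick, at gutter x = -105 to -101 mm. A roll let go anywhere between lip and bar rolls back down to the lip.
- bar (a point): Top of the round steel bar across both lanes, mid-width, at gutter x = +60 mm; in profile a half circle of 4 mm radius, 4 mm proud of the floor.
- stop (a point): Foot of the uphill stop (orange plate across both lanes, 32 mm high), on the floor at its inner face, mid-width, at gutter x = +101 mm. A roll in the rest between bar and stop has its centre at gutter x = about +75 to +76 mm, z = 25 mm, and stays there by itself.
- black_roll: Black roll of grip wrap sealed in slick film (friction coefficient about 0.2): rigid cylinder, 50 mm diameter, 50 mm long, about 0.08 kg, paper core at its ends. It lies across either one of the lanes against the lip (centre at gutter x = -82.5 mm; its downhill side overhangs the lip by 2.5 mm). Origin: its centre; y along the cylinder's axis; x and z turn as it rolls.
- blue_roll: Blue roll of the same kind and size, against the lip at the low end of the other lane; must stay there. Origin: its centre; y axis along the cylinder's axis.
- pigment: Small white and red pigment bottle with black cap, 24 mm diameter, 60 mm high, loose, standing on the table beside the rack. Origin: centre of its underside.
- jar: Low amber jar with white lid, 40 mm diameter, 42 mm high, loose, on the table beside the rack. Origin: centre of its underside.
- water_a: Clear glass water bottle, 60 mm diameter, 210 mm high, loose, far left. Origin: centre of its underside.
- water_b: Second clear glass water bottle, same size, loose, left. Origin: centre of its underside.
- glove_box: Blue glove box, 120 x 230 x 70 mm high, loose, on the left. Origin: centre of its underside.
- fruit_bowl: Black bowl of apricots, 200 mm diameter, about 105 mm high, on the right. Origin: centre of its underside.
- mirror: Round cosmetic mirror on a stand, foot 90 mm diameter, 220 mm high, loose, far right. Origin: centre of its underside.
Things that resemble listed ones, but are neither listed nor needed, are in the scene too. Several things have the shape of the black_roll; the one meant has the colours described above.

How it is judged:
By the outcome, as a careful person would: the job done as asked, in the order asked, and still so for the second after the job is handed in, with the robot touching nothing.
It also fails if it takes over 38 s, if anything falls off the work surface, if the arm or the gripper's body presses on something with over 40 N, if the wrist force passes 120 N, or if a joint passes its speed limit or range.

ROBOT

A 6-joint arm with a two-finger parallel gripper is mounted at the origin on the work surface. World frame = base frame: x ahead of the robot, y to its left, z up, the work surface at z = 0. Lengths are in m, angles in rad, forces in N, time in s.
With the tool pointing down it reaches from about 0.35 to 0.975 m from the base axis. Payload 4.9 kg.
Tool frame: the origin (TCP) lies between the finger pads; the fingertips stand 14 mm ahead of it and the grasp point (between the pads) lies 5 mm behind it (manip.finger_overhang is the distance from the TCP to the fingertips, in m); z points along the fingers, y is the line along which they close (so a half turn about z gives the same grasp; the last joint's range is limited). The gripper opens to 85 mm and grips with 20 to 120 N. Pads are 22 mm wide; open, the fingers measure 114 mm over their backs; the gripper's body (76 mm by 85 mm) begins 54 mm behind the grasp point. The pads swing forward as they close: fully open they stand 13 mm farther back than shut.
Start: joints at [-1.224, 0.053, 1.613, -0, 1.476, -0.119], TCP at [0.281, -0.558, 0.216] pointing down, gripper open.
Joint ranges: [-3.01, 3.01], [-1.01, 2.22], [0.06, 2.58], [-1.02, 4.17], [0.09, 2.62], [-3.14, 3.14]. Speed limits (rad/s): [2.57, 2.57, 3.14, 3.14, 3.14, 3.14].

INTERFACE

Orientations are given as a unit quaternion [w, x, y, z].
In Python, from plant import manip, grab_frame gives the robot as it stands.
- The arm moves only by the tool servo_tool, never from a script. Its argument "deltas" is a list that holds one entry, the list of rows, each a list of 5 numbers: the opening in per cent of the stroke, from 0 (shut) to 100 (fully open), then the shift along the world's x, y, z in m, then the turn about the world's z in degrees. A call has exactly 8 rows; each row shifts and turns the commanded pose from where the row before left it; what a row does not reach is not made up. A row lasts 1/10 s, in which the tool goes at most 50 mm and 8.59 degrees, less where a joint would pass 70% of its speed; a pose out of reach is approached as far as the arm can. A call is refused whole if a number of a shift passes 0.05 or a number of a turn 8.59, either way. A call with a gripper value outside its range is refused whole. The fingers move at their own pace and stop on an object; the grip force is fixed at half the most. Time passes only in rows, so rows that do not move let the fingers close, or fill a call up. It gives the time, the measured TCP pose, the force, the opening and the grip force at its end, in the units of the state.
- manip.state(): the state, without advancing time (a new reading comes with each control period).
- grab_frame(name): name is "scene" or "top" or "wrist"; returns a dict with "pixels" (400x640x3 uint8, red, green, blue), "z_map" (400x640 float32, m along the optical axis (not along the pixel's ray), 0 where there is no reading), "fx", "fy", "cx", "cy" (pixels), "rvec" (rotation vector, rad) and "tvec" (3), from world to camera coordinates, as OpenCV has them; the wrist camera has in their place "T_tool_cam" (4x4, takes a point from camera to tool coordinates, whose origin is the TCP and whose axes are the flange's). Camera axes: x right, y down, z forward; pixel columns grow to the right and rows downward; lengths in m; the calibration is good to about 2 mm. A picture is of the moment at which its call begins: read the wrist's pose just before it.
- manip.job_done(): hands the job in; it is judged then, once.
The state is a dict: "time": time; "joint_pos": joint angles; "joint_vel": joint speeds; "joint_efforts": joint torques, N m; "tool_pos": TCP position; "tool_rot": TCP orientation; "contact_force": force on the tool from outside, world axes, zero at the start; "ft_torque": the same for the moment, N m; "gripper_width": opening from 0.0 (shut) to 1.0 (fully open); "grasp_force": force on a finger pad.
Only numpy, scipy, OpenCV 4.12 (cv2) and the standard library are available. Lean on these libraries where they do the work, as an engineer would, in place of code of your own. Each camera call takes 0.05 s, during which the arm holds its last target. There are 200 camera calls.

## Working session

There is one attempt and no reset: what is moved stays moved. The work goes in short steps, Python scripts to look and compute and a tool call to move; the robot and the scene stay as the last step left them, time stands still between calls to the robot, and variables do not carry over. Pictures are saved under pics/ and viewed, at most 10 in all, crops included, and the job is handed in when it is done.

Besides the shell and the picture viewer there is one more tool, called after "Request:" as a command line: name --argument value ..., lists and objects as JSON in quotes. servo_tool: Moves the arm, as the interface text tells. Its arguments: {"type":"object","properties":{"deltas":{"type":"array"}},"required":["deltas"]}

```bash
mkdir -p pics; ls
cat > h.py <<'E'
import numpy as np, cv2, pickle
from plant import manip, grab_frame
def grab(n):
    s=manip.state(); f=grab_frame(n); f['state']=s
    pickle.dump(f,open(f'{n}.pkl','wb')); return f
def load(n): return pickle.load(open(f'{n}.pkl','rb'))
def save(f,p): cv2.imwrite('pics/'+p,f['pixels'][:,:,::-1])
def cam(f):
    R=cv2.Rodrigues(np.array(f['rvec'],float))[0]; return R,np.array(f['tvec'],float).ravel()
def cloud(f):
    R,t=cam(f); v,u=np.mgrid[:400,:640]; z=f['z_map']
    p=np.stack([(u-f['cx'])/f['fx']*z,(v-f['cy'])/f['fy']*z,z],-1)
    return (p-t)@R
def proj(f,P):
    R,t=cam(f); p=np.atleast_2d(P)@R.T+t
    return np.c_[p[:,0]/p[:,2]*f['fx']+f['cx'],p[:,1]/p[:,2]*f['fy']+f['cy']]
E
python3 - <<'E'
from h import *
a=grab('scene');b=grab('top')
save(a,'scene.png');save(b,'top.png')
print(manip.state())
E
```

```text
pics
{'time': 0.1, 'joint_pos': array([-1.22402837e+00,  5.32863706e-02,  1.61416646e+00, -2.73261937e-05,
        1.47599598e+00, -1.18990452e-01]), 'joint_vel': array([-0.00041071, -0.00356318, -0.00396723,  0.00017732,  0.00233875,
       -0.00051875]), 'joint_efforts': array([ 7.33581655e-04, -3.94904852e+01, -3.71362782e+01, -8.14129248e-05,
        3.85518040e-03, -3.77232112e-06]), 'tool_pos': array([ 0.28048266, -0.55786289,  0.21518292]), 'tool_rot': array([-9.20521152e-04,  9.73005246e-01,  2.30781130e-01, -1.18981861e-04]), 'contact_force': array([ 0.7442668 , -0.47768289, -0.23691511]), 'ft_torque': array([ 0.05225053, -0.01437017,  0.00969115]), 'grasp_force': 0.0, 'gripper_width': 1.0024795632503374}
```

View pics/scene.png

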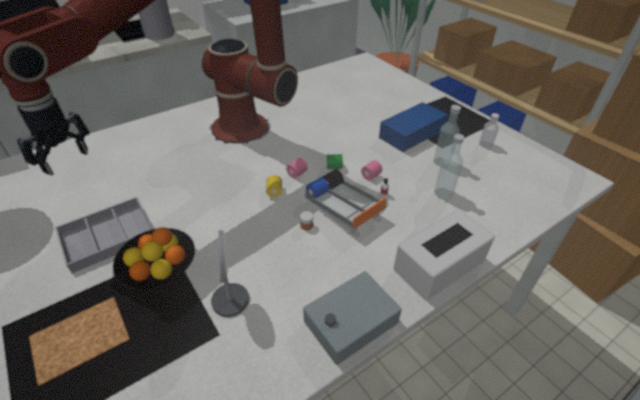

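View pics/top.png

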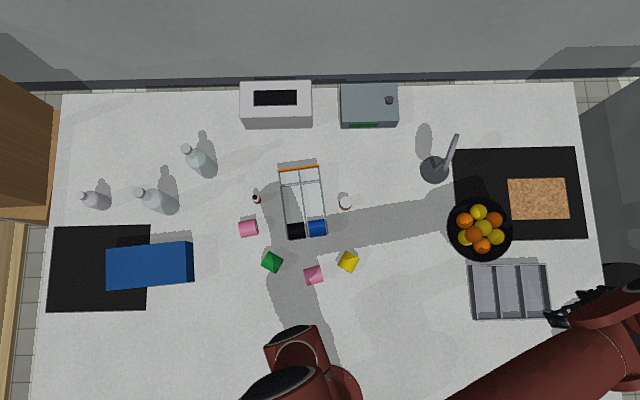

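The scene view shows the rack at about (345,197), with black and blue rolls at its low end and the orange stop at (372,208). In the top view the stop is at (299,167), the black roll at (296,230), the blue roll at (317,228), the pigment bottle at (257,198) and the jar at (345,201).

Candidates of the same shape (top view): black (296,230), blue (317,228), pink (248,228) and (313,275), green (272,262), yellow (348,262). Only the one at (296,230) is black and in a lane, so I'll confirm it in a crop.

Run:
```python
from h import *
b=load('top')
c=b['pixels'][150:290,220:380,::-1]
cv2.imwrite('pics/crop.png',cv2.resize(c,None,fx=4,fy=4,interpolation=cv2.INTER_CUBIC))
P=cloud(b); px=b['pixels'].astype(int); r,g,bl=px[...,0],px[...,1],px[...,2]
W=np.zeros((400,640),bool); W[150:290,220:380]=1
hsv=cv2.cvtColor(b['pixels'],cv2.COLOR_RGB2HSV).astype(int)
print('px/m',b['fx']/b['z_map'][200,300])
for n,m in dict(orange=(r>180)&(g<150)&(bl<80)&(g>50),blue=(bl>110)&(r<70),black=(px.max(-1)<60)).items():
    m=(m&W).astype(np.uint8); k,l,st,ce=cv2.connectedComponentsWithStats(m)
    for i in range(1,k):
        if st[i,4]>25:
            q=P[l==i]; rect=cv2.minAreaRect(q[:,:2].astype(np.float32)*1000)
            zt=np.percentile(q[:,2],95)
            print(n,st[i],ce[i].round(1),q.mean(0).round(4),'ztop',zt.round(4),[np.round(x,1) for x in rect])
# floor plane
m=(P[...,2]>0.008)&(P[...,2]<0.06)&W&(px.min(-1)>150)
q=P[m]; 
A=np.c_[q[:,:2],np.ones(len(q))]; 
w=np.ones(len(q),bool)
for _ in range(8):
    x=np.linalg.lstsq(A[w],q[w,2],rcond=None)[0]; w=abs(A@x-q[:,2])<0.003
print('plane',x,w.sum(),np.rad2deg(np.arctan(np.hypot(*x[:2]))),'yaw',np.arctan2(x[1],x[0]), cv2.minAreaRect(q[w][:,:2].astype(np.float32)*1000))
```

```text
px/m 326.74332
orange [283 164  36   6  42] [300.9 166.9] [0.6791 0.0557 0.0774] ztop 0.0802 [array([678.8,  56.6]), array([  4.4, 105.2]), np.float64(7.2)]
blue [308 220  18  15 185] [316.4 226.6] [0.5004 0.0139 0.0669] ztop 0.0712 [array([500. ,  13.7]), array([34.4, 49.3]), np.float64(6.6)]
black [287 222  19  18 278] [295.6 230.6] [0.4884 0.0739 0.0797] ztop 0.0713 [array([436. ,  56.6]), array([172.1,  56.7]), np.float64(18.3)]
plane [ 0.139605    0.01498045 -0.05111763] 985 7.992448929178692 yaw 0.10689693337907387 ((595.2501831054688, 103.15792846679688), (159.27182006835938, 209.60769653320312), 6.349186420440674)
```

View pics/crop.png

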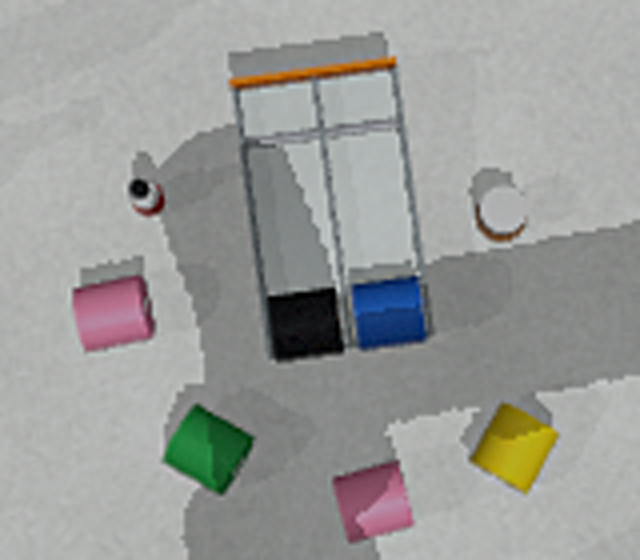

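The crop shows the black roll at crop (306,323), lying in the left lane against the lip next to the blue one, so it is the target. I'll move over the low end and measure with the wrist camera.

Request:
servo_tool --deltas '[[[100,0.01,0.035,0.01,-2.5],[100,0.01,0.035,0.01,-2.5],[100,0.01,0.035,0.01,-2.5],[100,0.01,0.035,0,-2.5],[100,0.01,0.035,0,-2.5],[100,0.01,0.035,0,-2.5],[100,0.01,0.035,0,-2.5],[100,0.01,0.035,0,-2.5]]]'

```text
time: 0.9
tool_pos: [0.3606, -0.2768, 0.2457]
tool_rot: [-0.0, 0.998, 0.057, -0.0]
contact_force: [0.5, 0.9, -0.7]
gripper_width: 0.998
grasp_force: 0.0
```

Request:
servo_tool --deltas '[[[18,0.01,0.04,0,0],[18,0.01,0.04,0,0],[18,0.01,0.04,0,0],[18,0.01,0.04,0,0],[18,0.01,0.04,0,0],[18,0.01,0.04,0,0],[18,0.01,0.04,0,0],[18,0.01,0.03,0,0]]]'

```text
time: 1.7
tool_pos: [0.4405, 0.0339, 0.246]
tool_rot: [-0.0, 0.998, 0.059, -0.0]
contact_force: [-0.5, -0.4, 0.8]
gripper_width: 0.178
grasp_force: 0.0
```

Run:
```python
from h import *
w=grab('wrist'); save(w,'w1.png'); s=w['state']
print(s['time'],s['tool_pos'],s['tool_rot'],s['gripper_width'],s['contact_force']); print(w['T_tool_cam'],w['fx'],w['cx'],w['cy'])
```

```text
1.7 [0.44047333 0.03386009 0.24596452] [-1.44542397e-04  9.98251288e-01  5.91128944e-02 -9.93973945e-05] 0.17783574652210377 [-0.5156862  -0.40677304  0.76064278]
[[ 9.32600539e-04 -9.47295490e-01 -3.20359774e-01  8.19420498e-02]
 [ 9.99998884e-01  5.09606392e-04  1.40420770e-03 -5.36908984e-04]
 [-1.16694224e-03 -3.20360726e-01  9.47294908e-01 -1.57618887e-01]
 [ 0.00000000e+00  0.00000000e+00  0.00000000e+00  1.00000000e+00]] 294.49501522900056 319.8326290839241 201.8715438328246
```

View pics/w1.png

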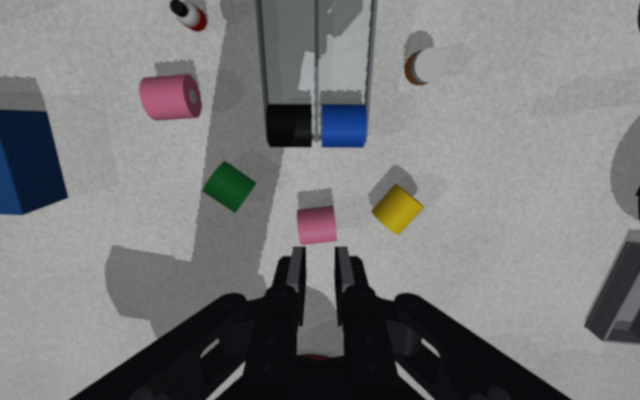

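The wrist view shows the black roll at (289,125), the blue roll at (344,125), the divider between them at about x=317, and the walls nearly vertical in the image, so the yaw is about right. The fingers are at (295..345, 250).

```bash
cat >> h.py <<'E'
from scipy.spatial.transform import Rotation as Ro
def wcloud(f):
    s=f['state']; T=np.eye(4); q=s['tool_rot']; T[:3,:3]=Ro.from_quat([q[1],q[2],q[3],q[0]]).as_matrix(); T[:3,3]=s['tool_pos']
    v,u=np.mgrid[:400,:640]; z=f['z_map'].astype(float)
    p=np.stack([(u-f['cx'])/f['fx']*z,(v-f['cy'])/f['fy']*z,z,np.ones_like(z)],-1)
    return (p@(T@f['T_tool_cam']).T)[...,:3]
def wmasks(f):
    px=f['pixels'].astype(int); r,g,b=px[...,0],px[...,1],px[...,2]
    return dict(black=px.max(-1)<45,blue=(b>110)&(r<80),orange=(r>170)&(g<150)&(g>50)&(b<80))
E
python3 - <<'E'
from h import *
w=load('wrist'); P=wcloud(w); M=wmasks(w)
roi=np.zeros((400,640),bool); roi[:160,240:390]=1
for n in ('black','blue'):
    m=M[n]&roi&(P[...,2]>.035); q=P[m]; rc=cv2.minAreaRect(q[:,:2].astype(np.float32)*1000)
    top=q[q[:,2]>np.percentile(q[:,2],97)]
    print(n,m.sum(),rc,'zmax',np.percentile(q[:,2],98),'y',np.percentile(q[:,1],[2,50,98]),'crest x',np.median(top[:,0]),'xmin/max',np.percentile(q[:,0],[2,98]))
    # cylinder fit in cross-section along yaw 6.7deg
    for yaw in (0.105,0.117,0.13):
        a=q[:,:2]@[np.cos(yaw),np.sin(yaw)]; l=q[:,:2]@[-np.sin(yaw),np.cos(yaw)]
        A=np.c_[2*a,2*q[:,2],np.ones(len(a))]; s=np.linalg.lstsq(A,a**2+q[:,2]**2,rcond=None)[0]
        print(yaw,'centre along',s[0],'z',s[1],'r',np.sqrt(s[2]+s[0]**2+s[1]**2),'lat',np.percentile(l,[2,98]))
print('table z',np.median(P[160:200,280:300,2]))
m=roi&(w['pixels'].min(-1)>110)&(P[...,2]>.008)&(P[...,2]<.06); q=P[m];A=np.c_[q[:,:2],np.ones(len(q))];k=np.ones(len(q),bool)
for _ in range(8): x=np.linalg.lstsq(A[k],q[k,2],rcond=None)[0];k=abs(A@x-q[:,2])<.003
print('plane',x,k.sum(),np.arctan2(x[1],x[0]))
# walls: points near top of walls
d=P[...,2]-(P[...,:2]@x[:2]+x[2]); wm=roi&(d>.008)&(d<.018)&(P[...,0]>.53)
q=P[wm]; print(len(q)); 
for yaw in (.105,.117,.13):
    l=q[:,:2]@[-np.sin(yaw),np.cos(yaw)]; print(yaw,np.histogram(l,bins=np.arange(-.05,.1,.004)))
E
```

```text
black 1823 ((493.48162841796875, 72.02967834472656), (47.531532287597656, 63.94989776611328), 8.705790519714355) zmax 0.0690360503174856 y [0.05198536 0.07605756 0.10005321] crest x 0.4924952086289181 xmin/max [0.47014982 0.51522225]
0.105 centre along 0.5140045088566286 z 0.22422109143071345 r 0.16177018764204912 lat [-0.00013901  0.04732403]
0.117 centre along 0.514271643008756 z 0.22421075121719186 r 0.16176142264496107 lat [-0.00618552  0.04130844]
0.13 centre along 0.5144769255049345 z 0.22420027781691718 r 0.16175240644330952 lat [-0.01238513  0.03482061]
blue 1420 ((500.6822204589844, 15.309322357177734), (48.970115661621094, 51.8200798034668), 7.027461528778076) zmax 0.06922947946844304 y [-0.00999786  0.01383548  0.03805772] crest x 0.4999391716129396 xmin/max [0.47781338 0.51358123]
0.105 centre along 0.46874956978151355 z 0.23440789473549845 r 0.17124150528690074 lat [-0.0622186  -0.01412359]
0.117 centre along 0.4682993348707705 z 0.23445272880791126 r 0.17127887668181926 lat [-0.06803445 -0.01999451]
0.13 centre along 0.4677447309184444 z 0.234499004058518 r 0.1713151493
[... 1109 characters left out ...]
,  0.038,  0.042,
        0.046,  0.05 ,  0.054,  0.058,  0.062,  0.066,  0.07 ,  0.074,
        0.078,  0.082,  0.086,  0.09 ,  0.094,  0.098]))
0.13 (array([  0,   0,   0,   0,   0,   0, 130, 246,   0,   0,   0,   0,   0,
         0,   0,   0,   0,   0,   0,   0,   0,  74, 338,   9,   0,   0,
         0,   0,   0,   0,   0,   0,   0,   0,   0,   0,   0]), array([-0.05 , -0.046, -0.042, -0.038, -0.034, -0.03 , -0.026, -0.022,
       -0.018, -0.014, -0.01 , -0.006, -0.002,  0.002,  0.006,  0.01 ,
        0.014,  0.018,  0.022,  0.026,  0.03 ,  0.034,  0.038,  0.042,
        0.046,  0.05 ,  0.054,  0.058,  0.062,  0.066,  0.07 ,  0.074,
        0.078,  0.082,  0.086,  0.09 ,  0.094,  0.098]))
```

Yaw is about 6.7°, which matches the tool. The lane centre is at lateral 0.018 and the black roll's downhill face is at 0.473 along the lane. I'll descend just downhill of it.

Request:
servo_tool --deltas '[[[18,0,0.012,0,0],[18,0,0.012,-0.03,0],[18,0,0.012,-0.035,0],[18,0,0,-0.035,0],[18,0,0,-0.035,0],[18,0,0,-0.03,0],[18,0,0,-0.02,0],[18,0,0,0,0]]]'

```text
time: 2.55
tool_pos: [0.4373, 0.0673, 0.0576]
tool_rot: [-0.0, 0.998, 0.058, -0.004]
contact_force: [-1.2, -0.2, 0.1]
gripper_width: 0.178
grasp_force: 0.0
```

Run:
```python
from h import *
w=grab('wrist'); save(w,'w2.png'); s=w['state']
print(s['time'],s['tool_pos'],s['tool_rot'],s['contact_force'])
```

```text
2.55 [0.43734476 0.06725954 0.05757422] [-2.58283493e-04  9.98323841e-01  5.77415595e-02 -3.91834596e-03] [-1.19521828 -0.19522071  0.05583775]
```

View pics/w2.png

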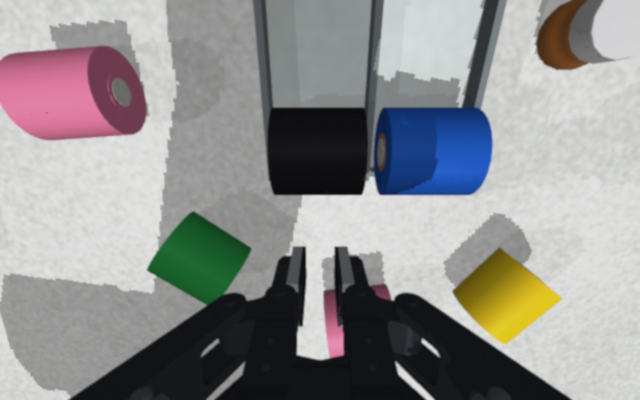

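The black roll's faces are at rows 108–193, with its centre at column 318, lined up with the fingers (295 and 345). A pink roll sits close behind the fingers at (357,290), so I'll check that clearance before going lower.

Run:
```python
from h import *
s=manip.state(); print(s['tool_pos'],s['joint_vel'].round(3))
for n,P in (('wrist',wcloud(load('wrist'))),('top',cloud(load('top')))):
    f=load(n); h=cv2.cvtColor(f['pixels'],cv2.COLOR_RGB2HSV).astype(int)
    m=((h[...,0]>155)&(h[...,1]>70)&(P[...,2]>.01)&(P[...,0]<.43)&(P[...,1]>-.02)&(P[...,1]<.08)&(P[...,0]>.3))
    q=P[m]; print(n,m.sum(),q.min(0),np.percentile(q,98,axis=0))
w=load('wrist');P=wcloud(w); print(P[150,[275,300,318,340,360]].round(4))
c=np.array([P[r,318] for r in range(115,192,8)]);print(c.round(4))
print('fingertip',P[246:262:5,[298,341]].round(4))
```

```text
[0.43912254 0.06730136 0.05981261] [ 0.004 -0.03  -0.051  0.     0.001 -0.002]
wrist 1043 [0.34194774 0.01019098 0.01601161] [0.42835893 0.05747208 0.10917668]
top 256 [0.33573401 0.00132639 0.03127318] [0.38491117 0.05321638 0.05381101]
[[0.4937 0.0967 0.0671]
 [0.4952 0.0843 0.0673]
 [0.4965 0.0754 0.0686]
 [0.4977 0.0645 0.0683]
 [0.4987 0.0545 0.0669]]
[[0.5124 0.0773 0.0568]
 [0.5088 0.0768 0.0614]
 [0.5052 0.0764 0.065 ]
 [0.5014 0.076  0.0655]
 [0.4977 0.0755 0.0671]
 [0.4938 0.0751 0.0671]
 [0.4898 0.0746 0.0677]
 [0.4859 0.0742 0.0683]
 [0.4808 0.0736 0.0647]
 [0.476  0.073  0.0631]]
fingertip [[[0.4467 0.0801 0.0764]
  [0.4496 0.0579 0.077 ]]

 [[0.447  0.0798 0.0823]
  [0.4491 0.0581 0.0814]]

 [[0.4469 0.0794 0.087 ]
  [0.4492 0.0585 0.0867]]

 [[0.4471 0.0791 0.0921]
  [0.4495 0.0589 0.0922]]]
```

Request:
servo_tool --deltas '[[[18,0,0.001,-0.008,0],[18,0,0.001,-0.008,0],[18,0,0,-0.001,0],[18,0,0,0,0],[18,0.004,0.0005,0.0005,0],[18,0.004,0.0005,0.0005,0],[18,0.003,0.0003,0.0004,0],[18,0.003,0.0003,0.0004,0]]]'

```text
time: 3.4
tool_pos: [0.4553, 0.0712, 0.0464]
tool_rot: [0.0, 0.998, 0.058, 0.0]
contact_force: [-0.1, -0.1, 1.2]
gripper_width: 0.176
grasp_force: 0.0
```

Request:
servo_tool --deltas '[[[18,0.003,0.0004,-0.001,0],[18,0.003,0.0004,-0.001,0],[18,0.004,0.0005,0.0006,0],[18,0.004,0.0005,0.0006,0],[18,0.004,0.0005,0.0006,0],[18,0.004,0.0005,0.0006,0],[18,0.004,0.0005,0.0006,0],[18,0.004,0.0005,0.0006,0]]]'

```text
time: 4.2
tool_pos: [0.4852, 0.075, 0.0481]
tool_rot: [0.0, 0.998, 0.058, 0.0]
contact_force: [-2.0, -1.0, 4.3]
gripper_width: 0.181
grasp_force: 2.9
```

Run:
```python
from h import *
w=grab('wrist'); save(w,'w3.png'); s=w['state']
print(s['time'],s['tool_pos'],s['contact_force'])
```

```text
4.2 [0.48521437 0.07504176 0.0481362 ] [-2.01962577 -1.04522244  4.25037012]
```

View pics/w3.png

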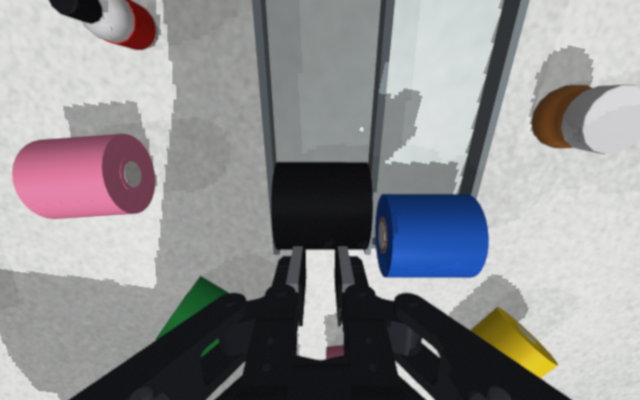

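The roll has moved uphill to (322,205), straight in the lane, and the blue roll hasn't moved. The vertical force is 4.3 N, more than I expected, so I'll check the geometry.

```bash
cat > chk.py <<'E'
from h import *
import sys
w=load('wrist'); P=wcloud(w); M=wmasks(w)
yaw=.117; s=w['state']; tp=s['tool_pos']
a=P[...,0]*np.cos(yaw)+P[...,1]*np.sin(yaw); l=-P[...,0]*np.sin(yaw)+P[...,1]*np.cos(yaw)
ta=tp[0]*np.cos(yaw)+tp[1]*np.sin(yaw); print('tool along',ta,'lat',-tp[0]*np.sin(yaw)+tp[1]*np.cos(yaw),'F',manip.state()['contact_force'].round(2))
m=M['black']&(abs(l-.018)<.03)&(a>ta+.005)&(P[...,2]>.03)
from scipy.optimize import least_squares
A,Z=a[m],P[...,2][m]
k=Z>np.percentile(Z,30)
r=least_squares(lambda p:np.hypot(A-p[0],Z-p[1])-.025,[np.median(A),np.median(Z)-.02],loss='soft_l1',f_scale=.001)
print('roll centre along %.4f z %.4f'%tuple(r.x),'gx %.4f'%((r.x[0]-.583+.025*.139)/.9903),'lat',np.percentile(l[m],[2,98]),m.sum(), 'gap',r.x[0]-.025-ta-.011)
ft=tp[2]-.014; print('tip above floor',ft-(.030+(ta-.583)*.1405), 'tip below centre',r.x[1]-ft)
E
python3 chk.py
```

```text
tool along 0.49065697926624613 lat 0.01788807541440124 F [-1.46 -0.49  3.22]
roll centre along 0.5190 z 0.1081 gx -0.0612 lat [-0.00699025  0.04290859] 23035 gap -0.007699422384514865
tip above floor 0.01711039819268844 tip below centre 0.07393446485515368
```

```bash
sed -i "s/&(P\[...,2\]>.03)/\&(P[...,2]>.03)\&(np.mgrid[:400,:640][0]<240)/" chk.py; python3 chk.py
```

```text
tool along 0.49065697926624613 lat 0.01788807541440124 F [-1.46 -0.49  3.22]
roll centre along 0.5167 z 0.0459 gx -0.0635 lat [-0.00626811  0.04099693] 7584 gap -0.010000799672999317
tip above floor 0.01711039819268844 tip below centre 0.011771895118611715
```

Run:
```python
from h import *
print(manip.finger_overhang, [x for x in dir(manip) if x[0]!='_'])
w=load('wrist'); P=wcloud(w); s=w['state']
q=s['tool_rot'];R=Ro.from_quat([q[1],q[2],q[3],q[0]]).as_matrix()
L=(P-s['tool_pos'])@R
for c in (285,291,297,303,336,342,348,354):
    print(c,[tuple((L[r,c]*1000).round(0).astype(int)) for r in (240,246,250,256,262,270,290,310)])
c=w['pixels'][190:330,240:400,::-1]; cv2.imwrite('pics/w3c.png',cv2.resize(c,None,fx=4,fy=4,interpolation=cv2.INTER_CUBIC))
```

```text
0.014 ['IKError', 'finger_overhang', 'job_done', 'state']
285 [(np.int64(15), np.int64(-18), np.int64(-20)), (np.int64(9), np.int64(-19), np.int64(-16)), (np.int64(-28), np.int64(-28), np.int64(49)), (np.int64(6), np.int64(-18), np.int64(-22)), (np.int64(7), np.int64(-18), np.int64(-29)), (np.int64(6), np.int64(-17), np.int64(-35)), (np.int64(12), np.int64(-14), np.int64(-59)), (np.int64(11), np.int64(-13), np.int64(-70))]
291 [(np.int64(15), np.int64(-15), np.int64(-21)), (np.int64(10), np.int64(-16), np.int64(-17)), (np.int64(-27), np.int64(-23), np.int64(48)), (np.int64(11), np.int64(-14), np.int64(-30)), (np.int64(10), np.int64(-14), np.int64(-35)), (np.int64(10), np.int64(-13), np.int64(-42)), (np.int64(12), np.int64(-12), np.int64(-59)), (np.int64(11), np.int64(-11), np.int64(-69))]
297 [(np.int64(14), np.int64(-12), np.int64(-19)), (np.int64(10), np.int64(-12), np.int64(-19)), (np.int64(11), np.int64(-12), np.int64(-24)), (np.int64(11), np.int64(-12), np.int64(-29)), (np.int64(10), np.int64(-11), np.int64(-35)), (np.int64(11), np.int64(-11), np.int64(-43)), (np.int64(7), np.in
[... 1178 characters left out ...]
nt64(14), np.int64(-19)), (np.int64(9), np.int64(15), np.int64(-16)), (np.int64(-27), np.int64(22), np.int64(48)), (np.int64(11), np.int64(13), np.int64(-30)), (np.int64(11), np.int64(13), np.int64(-35)), (np.int64(11), np.int64(12), np.int64(-42)), (np.int64(12), np.int64(11), np.int64(-60)), (np.int64(11), np.int64(10), np.int64(-70))]
354 [(np.int64(14), np.int64(17), np.int64(-19)), (np.int64(9), np.int64(18), np.int64(-16)), (np.int64(-27), np.int64(26), np.int64(48)), (np.int64(7), np.int64(17), np.int64(-23)), (np.int64(7), np.int64(17), np.int64(-28)), (np.int64(7), np.int64(16), np.int64(-36)), (np.int64(13), np.int64(13), np.int64(-61)), (np.int64(11), np.int64(12), np.int64(-70))]
```

View pics/w3c.png

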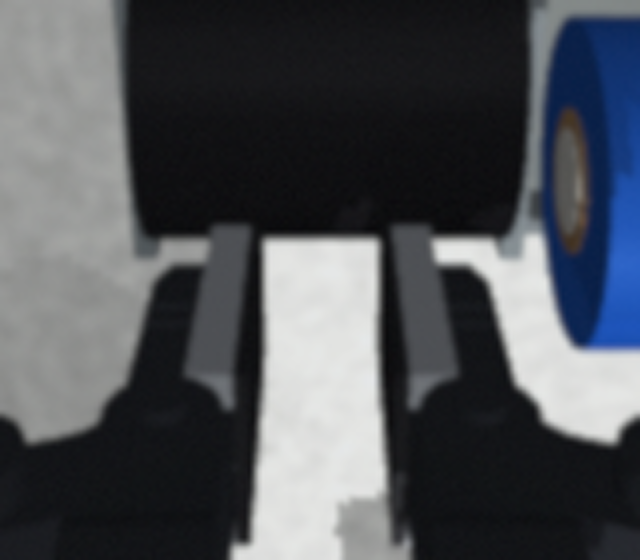

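The crop shows the grey fingertips ending at crop row ~228, which depth puts about 19 mm *behind* the TCP. They're resting high on the roll's shoulder, and the upward force agrees with that. I'll back off slowly so the roll settles on the lip, then go lower while watching the force.

Request:
servo_tool --deltas '[[[18,-0.003,-0.0004,-0.0004,0],[18,-0.003,-0.0004,-0.0004,0],[18,-0.003,-0.0004,-0.0004,0],[18,-0.004,-0.0005,-0.0005,0],[18,-0.004,-0.0005,-0.0005,0],[18,-0.005,-0.0006,-0.0006,0],[18,-0.01,-0.0012,-0.001,0],[18,-0.01,-0.0012,-0.001,0]]]'

```text
time: 5.05
tool_pos: [0.4418, 0.0697, 0.0427]
tool_rot: [0.0, 0.998, 0.058, -0.0]
contact_force: [0.1, 1.0, 1.1]
gripper_width: 0.175
grasp_force: 0.0
```

Request:
servo_tool --deltas '[[[18,-0.003,0,-0.005,0],[18,0,0,-0.005,0],[18,0,0,-0.005,0],[18,0,0,-0.004,0],[18,0,0,-0.002,0],[18,0,0,-0.001,0],[18,0,0,0,0],[18,0,0,0,0]]]'

```text
time: 5.85
tool_pos: [0.4399, 0.0698, 0.021]
tool_rot: [0.0, 0.998, 0.058, 0.0]
contact_force: [0.1, -1.0, -0.2]
gripper_width: 0.18
grasp_force: 0.0
```

```bash
python3 - <<'E'
from h import *
w=grab('wrist'); s=w['state']
print(s['time'],s['tool_pos'],s['contact_force'],s['ft_torque'])
P=wcloud(w);q=s['tool_rot'];R=Ro.from_quat([q[1],q[2],q[3],q[0]]).as_matrix()
L=((P-s['tool_pos'])@R*1000).round()
print(L[[370,380,398],320], L[[350,380],260],L[246:262:4,299])
E
python3 chk.py
```

```text
5.85 [0.43991292 0.06980303 0.02104265] [ 0.0696918  -0.96480618 -0.24623793] [-0.01945894 -0.01263618 -0.01171568]
[[  11.   -0.  -95.]
 [  11.   -0.  -98.]
 [  10.   -0. -102.]] [[  17.  -17.  -93.]
 [  16.  -15. -102.]] [[ 11. -11. -19.]
 [ 10. -11. -23.]
 [ 11. -11. -28.]
 [ 11. -10. -32.]]
tool along 0.4450537008678766 lat 0.017973343017736516 F [ 0.53  0.45 -0.7 ]
roll centre along 0.4968 z 0.0431 gx -0.0835 lat [-0.00620293  0.04096769] 13147 gap 0.015760749932568773
tip above floor -0.00357589720995582 tip below centre 0.03607523505916334
```

The roll is back against the lip with its centre 43 mm up. There's no contact, and the effective tip is about 40 mm above the table. I'll go 4 mm lower and push at centre height.

Request:
servo_tool --deltas '[[[18,0.004,0.0005,-0.002,0],[18,0.004,0.0005,-0.002,0],[18,0.003,0.0004,0,0],[18,0.003,0.0004,0.0004,0],[18,0.003,0.0004,0.0004,0],[18,0.004,0.0005,0.0006,0],[18,0.004,0.0005,0.0006,0],[18,0.004,0.0005,0.0006,0]]]'

```text
time: 6.7
tool_pos: [0.4691, 0.0735, 0.0196]
tool_rot: [0.0, 0.998, 0.058, 0.0]
contact_force: [-0.3, 0.6, 0.2]
gripper_width: 0.181
grasp_force: 0.1
```

Request:
servo_tool --deltas '[[[18,0.004,0.0005,0.0006,0],[18,0.004,0.0005,0.0006,0],[18,0.004,0.0005,0.0006,0],[18,0.004,0.0005,0.0006,0],[18,0.004,0.0005,0.0006,0],[18,0.004,0.0005,0.0006,0],[18,0.004,0.0005,0.0006,0],[18,0.004,0.0005,0.0006,0]]]'

```text
time: 7.5
tool_pos: [0.501, 0.0776, 0.0244]
tool_rot: [-0.0, 0.998, 0.058, -0.0]
contact_force: [0.4, -0.3, 0.2]
gripper_width: 0.181
grasp_force: 0.1
```

```bash
python3 - <<'E'
from h import *
w=grab('wrist'); s=w['state']
print(s['time'],s['tool_pos'],s['contact_force'],s['ft_torque'])
E
python3 chk.py
```

```text
7.5 [0.50104465 0.07755376 0.02436043] [ 0.37021609 -0.3494869   0.19115619] [-0.00791213  0.01859912 -0.00829025]
tool along 0.5066722625855616 lat 0.018534974868969323 F [-1.13 -0.16  0.  ]
roll centre along 0.5422 z 0.0495 gx -0.0377 lat [-0.00618671  0.04092986] 10553 gap -0.0004599552495376698
tip above floor -0.008915520349440835 tip below centre 0.03917750674617939
```

Request:
servo_tool --deltas '[[[18,0.004,0.0004,0.0005,0],[18,0.004,0.0005,0.0005,0],[18,0.004,0.0004,0.0005,0],[18,0.004,0.0005,0.0005,0],[18,0.004,0.0004,0.0005,0],[18,0.004,0.0005,0.0005,0],[18,0.004,0.0004,0.0005,0],[18,0.004,0.0005,0.0005,0]]]'

```text
time: 8.35
tool_pos: [0.533, 0.0811, 0.0283]
tool_rot: [0.0, 0.998, 0.058, -0.0]
contact_force: [1.2, 0.4, 0.3]
gripper_width: 0.182
grasp_force: 0.1
```

Request:
servo_tool --deltas '[[[18,0.004,0.0004,0.0005,0],[18,0.004,0.0005,0.0005,0],[18,0.004,0.0004,0.0005,0],[18,0.004,0.0005,0.0005,0],[18,0.003,0.0003,0.0004,0],[18,0.003,0.0003,0.0004,0],[18,0.003,0.0003,0.0004,0],[18,0.003,0.0003,0.0004,0]]]'

```text
time: 9.15
tool_pos: [0.5609, 0.0841, 0.0319]
tool_rot: [0.0, 0.998, 0.058, -0.0]
contact_force: [-0.1, -0.6, -0.2]
gripper_width: 0.18
grasp_force: 0.1
```

```bash
python3 - <<'E'
from h import *
w=grab('wrist'); save(w,'w4.png'); s=w['state']
print(s['time'],s['tool_pos'],s['contact_force'],s['ft_torque'])
E
python3 chk.py
```

```text
9.15 [0.56088586 0.08410604 0.03190061] [-0.12382033 -0.61985748 -0.17532322] [-0.02508041  0.06581184 -0.01809751]
tool along 0.5668692296720772 lat 0.018057004837477963 F [-0.08 -0.82 -0.63]
roll centre along 0.6024 z 0.0580 gx 0.0231 lat [-0.00626054  0.04098613] 10646 gap -0.0004626215418529374
tip above floor -0.00983301377065552 tip below centre 0.04006556388433539
```

View pics/w4.png

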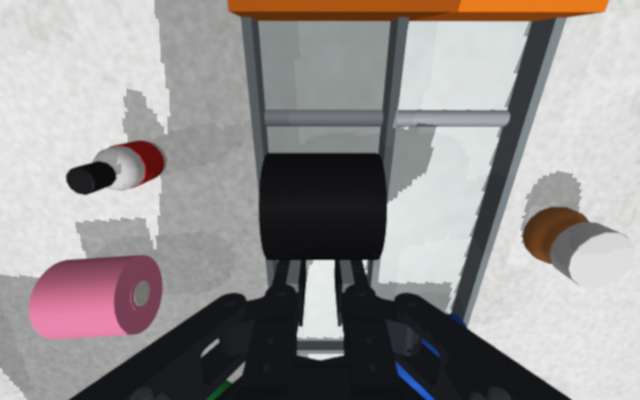

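The roll is at (322,205), square in the lane, with the bar ahead at row 118 and the stop at the top. Next I'll go over the bar at 20 mm/s.

Request:
servo_tool --deltas '[[[18,0.003,0.0004,0.0004,0],[18,0.003,0.0004,0.0004,0],[18,0.003,0.0004,0.0004,0],[18,0.003,0.0003,0.0004,0],[18,0.002,0.0002,0.0003,0],[18,0.002,0.0003,0.0003,0],[18,0.002,0.0002,0.0003,0],[18,0.002,0.0003,0.0003,0]]]'

```text
time: 10.0
tool_pos: [0.5808, 0.0867, 0.0347]
tool_rot: [-0.0, 0.998, 0.058, -0.0]
contact_force: [0.8, 0.3, -0.3]
gripper_width: 0.179
grasp_force: 0.1
```

Request:
servo_tool --deltas '[[[18,0.002,0.0002,0.0003,0],[18,0.002,0.0003,0.0003,0],[18,0.002,0.0002,0.0003,0],[18,0.002,0.0003,0.0003,0],[18,0.002,0.0002,0.0003,0],[18,0.002,0.0003,0.0003,0],[18,0.002,0.0002,0.0003,0],[18,0.002,0.0003,0.0003,0]]]'

```text
time: 10.8
tool_pos: [0.597, 0.0886, 0.0372]
tool_rot: [-0.0, 0.998, 0.058, 0.0]
contact_force: [-0.4, -0.3, -0.1]
gripper_width: 0.181
grasp_force: 0.1
```

```bash
python3 - <<'E'
from h import *
w=grab('wrist'); s=w['state']
print(s['time'],s['tool_pos'],s['contact_force'],s['ft_torque'])
E
python3 chk.py
```

```text
10.8 [0.59702323 0.08862832 0.03721201] [-0.38509114 -0.25928537 -0.08258889] [-0.01237327  0.02450254  0.01742793]
tool along 0.6032874378487553 lat 0.018329930429690167 F [0.36 0.24 0.38]
roll centre along 0.6388 z 0.0671 gx 0.0599 lat [-0.00609383  0.04096181] 10696 gap -0.0004924813869783169
tip above floor -0.009638372079895097 tip below centre 0.04392915145384595
```

The roll is on top of the bar. I'll ease it over.

Request:
servo_tool --deltas '[[[18,0.0015,0.0002,0.0002,0],[18,0.0015,0.0002,0.0002,0],[18,0.001,0.0001,0.0001,0],[18,0.001,0.0001,0.0001,0],[18,0.001,0.0001,0.0001,0],[18,0.001,0.0001,0.0002,0],[18,0.001,0.0001,0.0001,0],[18,0,0,0,0]]]'

```text
time: 11.65
tool_pos: [0.6049, 0.0895, 0.0382]
tool_rot: [0.0, 0.998, 0.058, 0.0]
contact_force: [1.0, -0.8, 0.0]
gripper_width: 0.181
grasp_force: 0.0
```

```bash
python3 - <<'E'
from h import *
w=grab('wrist'); s=w['state']
print(s['time'],s['tool_pos'],s['contact_force'],s['ft_torque'])
E
python3 chk.py
```

```text
11.65 [0.60486239 0.08948177 0.03815787] [ 0.96048608 -0.83869486  0.02994854] [ 0.00408567 -0.01928735 -0.02080579]
tool along 0.6111726314240007 lat 0.018262454020103486 F [ 0.69  0.25 -0.09]
roll centre along 0.6527 z 0.0650 gx 0.0739 lat [-0.00607124  0.04105498] 12085 gap 0.005528445451832297
tip above floor -0.009800380675854918 tip below centre 0.04088869241680175
```

The roll has dropped into the rest (gx ≈ 0.074, z 0.065), with a 5.5 mm gap to the fingers. I'll back off and lift.

Request:
servo_tool --deltas '[[[18,-0.005,-0.0006,0,0],[18,-0.01,-0.001,0,0],[18,-0.015,-0.002,0,0],[18,-0.01,0,0.02,0],[18,0,0,0.03,0],[18,0,0,0.03,0],[18,0,0,0.03,0],[18,0,0,0.02,0]]]'

```text
time: 12.5
tool_pos: [0.5647, 0.0859, 0.1707]
tool_rot: [0.0, 0.998, 0.058, 0.001]
contact_force: [0.4, -0.1, -0.2]
gripper_width: 0.181
grasp_force: 0.0
```

Request:
servo_tool --deltas '[[[18,-0.02,0,0.02,0],[18,-0.03,0,0.01,0],[18,-0.03,0,0,0],[18,-0.02,0,0,0],[18,0,0,0,0],[18,0,0,0,0],[18,0,0,0,0],[18,0,0,0,0]]]'

```text
time: 13.3
tool_pos: [0.4653, 0.0858, 0.198]
tool_rot: [-0.0, 0.998, 0.058, -0.0]
contact_force: [-0.3, -0.2, 0.3]
gripper_width: 0.184
grasp_force: 0.0
```

```bash
python3 - <<'E'
from h import *
w=grab('wrist'); save(w,'w5.png'); s=w['state']
print(s['time'],s['tool_pos'],s['contact_force'])
E
python3 chk.py
```

```text
13.3 [0.46528225 0.08584268 0.19801622] [-0.2521355  -0.18205992  0.31896157]
tool along 0.4721219567579192 lat 0.030941895549723625 F [ 0.8  -0.03  0.06]
roll centre along 0.6532 z 0.0656 gx 0.0744 lat [-0.01146349  0.04161973] 751 gap 0.14505503262740843
tip above floor 0.16959458773057975 tip below centre -0.1183783436445285
```

View pics/w5.png

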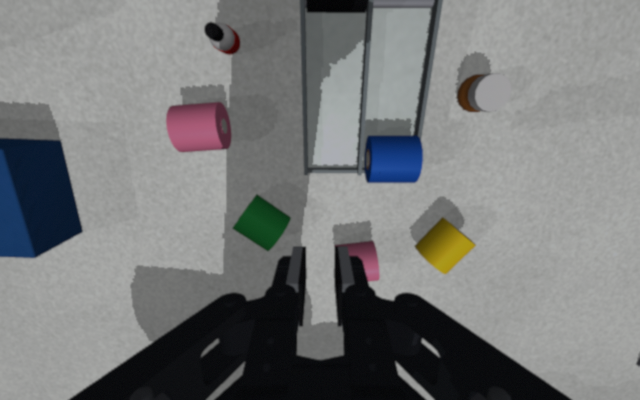

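The black roll stays in the rest at the top of the view (336,4), measured at gx ≈ 0.0744 m. The blue roll is still at the lip (394,159), everything else is in place, and the arm is clear, so I'm handing in.

```bash
python3 -c "
from plant import manip
print(manip.job_done())"
```

```text
the job is handed in; nothing more can be done
None
```

The black roll is in the rest between the bar and the orange stop and stayed there after I backed off; the blue roll and everything else looked unmoved, and I handed the job in at about 13 s. My first push sat too high on the roll, so I let it settle back to the lip and pushed again lower.

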